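# Fetch the electrode from the back of the storage rail

## Robot

A 6-joint arm with a two-finger parallel gripper is mounted at the origin on a cart in front of the work surface, level with it; the furniture and walls round the work are solid. World frame = base frame: x ahead of the robot, y to its left, z up, the work surface at z = 0. Lengths are in m, angles in degrees, forces in N, time in s.
With the tool pointing down it reaches from about 0.4 to 0.825 m from the base axis. Payload 7 kg.
Tool frame: the origin (TCP) lies midway between the tips of the shut fingers; the grasp point (between the pads) lies 19 mm behind it; z points along the fingers, y is the line along which they close (so a half turn about z gives the same grasp; the last joint's range is limited). The gripper opens to 88 mm and grips with 3 to 60 N. Pads are 19 mm wide; open, the fingers measure 130 mm over their backs; the gripper's body (78 mm by 193 mm) begins 47 mm behind the grasp point.
Start: joints at [-55.285, 20.546, 0.682, 0, -70.136, -16.507], TCP at [0.211, -0.641, 0.227] pointing down, gripper open.
Joint ranges: [-176.03, 176.03], [-82.01, 121.73], [-58.28, 71.71], [-173.87, 95.51], [-174.79, -0.11], [-173.66, 173.66]. Speed limits (degrees/s): [136.94, 136.94, 172.46, 180, 180, 180].

## Interface

Orientations are given as a 3x3 rotation matrix whose columns are the frame's x, y, z axes.
In Python, from rig import robot gives the robot as it stands. Calls block until the motion is done:
- robot.goto(position, orientation): joint-space move of the TCP to a pose.
- robot.servo_line(position, ori=None, speed=0.15): straight line of the TCP; ori=None keeps the orientation; speed is the mean speed in m/s.
- robot.movej(angles): joint-space move.
- robot.move_gripper(opening): opening from 0.0 (shut) to 1.0 (fully open); the grip force is fixed at half the most; returns when the fingers have stopped.
- robot.dwell(seconds).
- robot.ik(position, orientation): joint angles nearest the present ones, or None.
- robot.grab_frame(name): name is "side" or "top" or "wrist"; returns (picture, depth): 480x640x3 uint8, red, green, blue; 480x640 float32, m along the optical axis (not along the pixel's ray), 0 where there is no reading.
- robot.camera_info(name): a dict with "vfov" (degrees; the focal length in pixels is half the picture's height over the tangent of half this angle, whatever the lens; pixels are square), "cx", "cy" (the principal point, pixels), "view" (4x4, takes a point from world to camera coordinates); the wrist camera has in their place "T_tool_cam" (4x4, takes a point from camera to tool coordinates, whose origin is the TCP and whose axes are the flange's). Camera axes: x right, y down, z forward; pixel columns grow to the right and rows downward; lengths in m; the calibration is good to about 2 mm. The wrist camera is an equidistant fisheye: a pixel r from the principal point sees the ray r / f radians off the axis. A picture is of the moment at which its call begins: read the wrist's pose just before it. camera_info takes no time and is no camera call.
A pose or a line that the arm cannot do raises robot.Unreachable and nothing moves.
- robot.job_done(): hands the job in; it is judged then, once.
Readings, each from a call of its own:
- robot.read_t(): time.
- robot.read_qpos(): joint angles.
- robot.read_qvel(): joint speeds.
- robot.read_effort(): joint torques, N m.
- robot.read_position(): TCP position.
- robot.read_tcp_rot(): TCP orientation.
- robot.read_force(): force on the tool from outside, world axes, zero at the start.
- robot.read_ft_torque(): the same for the moment, N m.
- robot.read_grip_width(): opening from 0.0 (shut) to 1.0 (fully open).
- robot.read_finger_force(): force on a finger pad.
Only numpy, scipy, OpenCV 4.12 (cv2) and the standard library are available. Lean on these libraries where they do the work, as an engineer would, in place of code of your own. Each camera call takes 0.05 s, during which the arm holds its last target. There are 200 camera calls.

## Task

The graphite electrode with upright fins is wanted for measuring, but it stands at the back of the slotted storage rail, held down by the rail's lips and shut in by two others. Slide those two out through the rail's open front end and stand them in the blue side tray, then bring the finned one out the same way and seat it fully in the square pocket of the steel measuring nest. Finally slide the other two back into the rail, each to the very station where it stood at the start, leaving the rear station empty.

Things in the scene. Friction and masses are not known exactly. Their poses are not given: they have to be found in the camera images.
- fin_electrode: Wanted electrode: square steel holder 38 x 38 x 14 mm, on it centred a dark graphite block 26 x 26 mm (from 14 to 26 mm above the underside), above that thin upright fins; 48 mm high, 0.09 to 0.22 kg. Origin: centre of the underside, z up; at the start x along the rail, to its closed end. Grip across the 26 mm block, clear above the lips. Starts in the rear station.
- dome_electrode: Domed electrode: square steel holder 38 x 38 x 14 mm, on it centred a dark graphite block 26 x 26 mm (from 14 to 26 mm above the underside), above that a round 15 mm post with domed top; 56 mm high, 0.09 to 0.22 kg. Origin: centre of the underside, z up; at the start x along the rail, to its closed end. Grip across the 26 mm block, clear above the lips. Starts in the front or middle station.
- step_electrode: Stepped electrode: square steel holder 38 x 38 x 14 mm, on it centred a dark graphite block 26 x 26 mm (from 14 to 26 mm above the underside), above that an L-shaped step; 52 mm high, 0.09 to 0.22 kg. Origin: centre of the underside, z up; at the start x along the rail, to its closed end. Grip across the 26 mm block, clear above the lips. Starts in the front or middle station.
- storage_rail: Fixed aluminium T-slot rail 200 x 64 mm. Origin: centre of underside; x to the closed end, z up. Floor 8 mm up. From x = -51 mm on: channel 41 mm wide, 8 to 24 mm high, under steel lips (top 25.5 mm) that leave a 31 mm slot: electrodes slide along x but cannot be lifted. Stations, marked by lines on the lips, at x = -28 (front), 20, 68 mm (rear), y = 0; starts within 2 mm. End stop x = 92.
- rail_mouth (a point): Centre of the rail's open apron, on the floor: rail x = -75 mm, y = 0, 8 mm above the bench; axes as the rail's. The apron (rail x -100 to -51 mm) has no lips: an electrode with its origin here can be lifted off or set down. Flared cheeks, 24 mm above the bench, 41 mm apart at the channel and wider toward the apron, guide it in over the last 19 mm. Slide it held 1 mm off the floor.
- side_tray: Fixed shallow blue tray with black rubber liner, 150 x 84 mm, rim 11 mm high, walls 3 mm. Origin: centre of its underside; x along its length, z up. Liner top 5 mm above the underside; inside 144 x 78 mm. Two electrodes stand side by side in it, for instance at x = -35 and +35 mm, y = 0.
- measuring_nest: Fixed steel block 78 x 78 mm on a dark foot 100 x 100 x 6 mm; top 22 mm above the underside. Origin: centre of the underside; x, y square to its sides, z up. In the middle a square pocket 46 x 46 mm, 8 mm deep (floor 14 mm above the underside), 4 mm chamfer at the mouth. An electrode's holder fits in with 4 mm play a side, square to the pocket.

How it is judged (in metres and radians):
On the way, in this order (a step that is already met when the one before it is completed fails the run):
1. both front electrodes stand upright in the side tray (x of dome_electrode in the frame of side_tray between -0.06 and 0.06 m and y of dome_electrode in the frame of side_tray between -0.03 and 0.03 m and z of each of dome_electrode, step_electrode in the frame of side_tray below 0.009 m and angle between each of dome_electrode, step_electrode's own z axis and vertical below 0.1 rad and linear speed of each of dome_electrode, step_electrode below 0.03 m/s and x of step_electrode in the frame of side_tray between -0.06 and 0.06 m and y of step_electrode in the frame of side_tray between -0.03 and 0.03 m), for 0.2 s.
2. the finned electrode is seated in the pocket of the measuring nest (horizontal distance between fin_electrode and measuring_nest below 0.008 m and z of fin_electrode in the frame of measuring_nest below 0.0165 m and angle between fin_electrode's own z axis and vertical below 0.06 rad and linear speed of fin_electrode below 0.02 m/s), for 0.2 s.
At the end, for the whole second after the job is handed in: The finned electrode is seated upright on the floor of the nest's pocket (within 8 mm of its centre, less than 2.5 mm above the floor); the domed and the stepped electrode stand upright on the floor of the rail, each within 12 mm of where it stood at the start; all at rest (all of step 2 and distance of each of dome_electrode, step_electrode from where it was at the start of the episode below 0.012 m and z of each of dome_electrode, step_electrode in the frame of storage_rail below 0.011 m and angle between each of dome_electrode, step_electrode's own z axis and vertical below 0.06 rad and linear speed of each of dome_electrode, step_electrode below 0.02 m/s); the robot touches nothing.
It fails at once if an electrode tips over (angle between any of dome_electrode, step_electrode, fin_electrode's own z axis and vertical above 0.6 rad).
It also fails if it takes over 112 s, if anything falls off the work surface, if the arm or the gripper's body presses on something with over 40 N, if the wrist force passes 120 N, or if a joint passes its speed limit or range.

## Working session

There is one attempt and no reset: what is moved stays moved. The work goes in short steps, each a Python script; the robot and the scene stay as the last script left them, time stands still between calls to the robot, and variables do not carry over. Pictures are saved under pics/ and viewed, at most 14 in all, crops included, and the job is handed in when it is done.

```bash
ls; mkdir -p pics
python3 - <<'E'
from rig import robot
import cv2,numpy as np
for n in("top","side"):
    p,d=robot.grab_frame(n); cv2.imwrite(f"pics/{n}0.png",p[:,:,::-1]); np.savez(f"{n}0.npz",p=p,d=d)
    i=robot.camera_info(n); print(n,i); print((d==0).mean())
print(robot.camera_info("wrist"),robot.read_t(),robot.read_tcp_rot())
E
```

```text
pics
top {'vfov': 45.97880014861076, 'cx': 319.2626096070647, 'cy': 241.52007440288818, 'view': array([[ 0.02680433, -0.99863661, -0.04479342, -0.18777822],
       [-0.99255856, -0.02126325, -0.11989733,  0.53669006],
       [ 0.11878141,  0.04767386, -0.99177527,  0.83837449],
       [ 0.        ,  0.        ,  0.        ,  1.        ]])}
0.0038704427083333334
side {'vfov': 57.49702029178563, 'cx': 318.2008752306571, 'cy': 240.73426569081215, 'view': array([[-0.99987795, -0.01304584, -0.00859636,  0.53910746],
       [-0.00187792,  0.64658939, -0.76283592,  0.15458592],
       [ 0.01551015, -0.76272667, -0.64653497,  0.73228304],
       [ 0.        ,  0.        ,  0.        ,  1.        ]])}
0.003655598958333333
{'vfov': 65.70646984690485, 'cx': 316.90209525738567, 'cy': 238.51576389688842, 'T_tool_cam': array([[ 6.47055584e-04, -9.61817813e-01, -2.73689745e-01,
         7.39784959e-02],
       [ 9.99999513e-01,  4.18380275e-04,  8.93894174e-04,
        -4.60007179e-04],
       [-7.45256949e-04, -2.73690190e-01,  9.61817615e-01,
        -1.58617247e-01],
       [ 0.00000000e+00,  0.00000000e+00,  0.00000000e+00,
         1.00000000e+00]])} 0.1 [[-9.49951110e-01 -3.12398033e-01 -5.98354275e-04]
 [-3.12398572e-01  9.49950161e-01  1.35037686e-03]
 [ 1.46551666e-04  1.46971701e-03 -9.99998909e-01]]
```

View pics/top0.png

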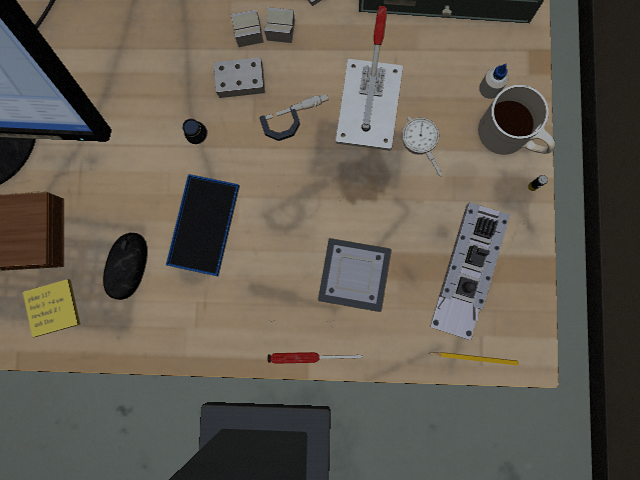

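View pics/side0.png

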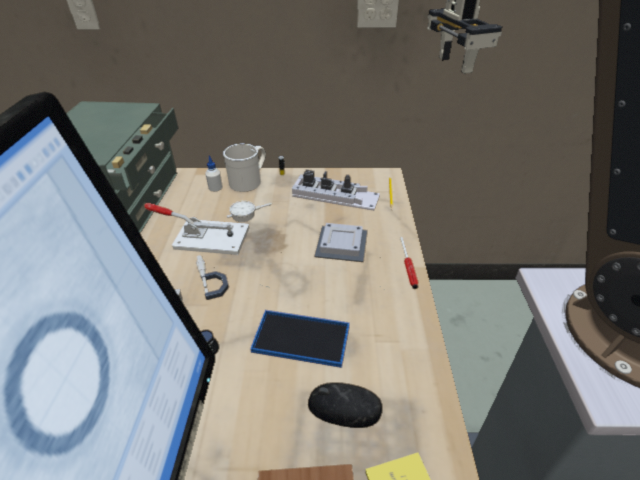

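The top view shows the rail on the right with its open apron toward the robot (455,325). The order in it is fin (485,226) at the rear, step (477,256) in the middle and dome (467,287) at the front. The tray is at (203,225) and the nest at (355,274).

```bash
cat > h.py <<'E'
import numpy as np,cv2
def cast(info,uv,z):
    """pixels -> world points on plane at height z (fixed pinhole camera)"""
    f=240/np.tan(np.radians(info['vfov']/2)); V=info['view']; R=V[:3,:3]; c=-R.T@V[:3,3]
    uv=np.atleast_2d(np.float64(uv)); r=np.c_[(uv[:,0]-info['cx'])/f,(uv[:,1]-info['cy'])/f,np.ones(len(uv))]@R
    return (c+r*((z-c[2])/r[:,2])[:,None])
def cloud(info,d):
    f=240/np.tan(np.radians(info['vfov']/2)); V=info['view']; v,u=np.mgrid[:480,:640]
    P=np.stack([(u-info['cx'])/f*d,(v-info['cy'])/f*d,d],-1)
    return (P-V[:3,3])@V[:3,:3]
def wcast(info,T,R,uv,z):
    """wrist fisheye pixels -> world points on plane z"""
    f=240/np.tan(np.radians(info['vfov']/2)); uv=np.atleast_2d(np.float64(uv))-[info['cx'],info['cy']]
    r=np.linalg.norm(uv,axis=1)+1e-9; th=r/f
    ray=np.c_[uv*(np.sin(th)/r)[:,None],np.cos(th)]; M=info['T_tool_cam']
    ray=ray@(R@M[:3,:3]).T; c=T+R@M[:3,3]
    return c+ray*((z-c[2])/ray[:,2])[:,None]
def rect(P):
    (c,s,a)=cv2.minAreaRect(np.float32(P[:,:2]*1000)); return np.round(c,1),np.round(s,1),round(a,2)
E
python3 - <<'E'
from rig import robot
from h import *
i=robot.camera_info("top"); D=np.load("top0.npz"); p=D['p'];d=D['d']
hsv=cv2.cvtColor(p,cv2.COLOR_RGB2HSV); W=cloud(i,d)
def big(m):
    return max(cv2.findContours(m.astype(np.uint8),0,2)[0],key=cv2.contourArea).reshape(-1,2)
m=np.zeros((480,640),bool); m[150:290,150:260]=1
print("tray",rect(cast(i,big(cv2.inRange(hsv,(100,120,60),(125,255,255))*m),.011)))
z=W[...,2]; print("bench z",np.median(z[320:340,150:250]))
m[:]=0; m[225:325,305:405]=1
print("nest foot img",rect(cast(i,big((hsv[...,1]<60)*m),.006)))
print("nest top depth",rect(W[m&(z>.017)&(z<.027)]), np.median(z[m&(z>.017)&(z<.027)]))
m[:]=0; m[190:345,420:520]=1
s=m&(z>.022)&(z<.029); print("lips",rect(W[s]),s.sum(),np.median(z[s]))
s=m&(hsv[...,1]<60)&(z>.003); c=big(s); print("rail silhouette z25",rect(cast(i,c,.0255)))
for n,z0,z1 in(("dark",.029,.09),):
    s=m&(z>z0)&(z<z1); k,l,st,ce=cv2.connectedComponentsWithStats(s.astype(np.uint8))
    for j in range(1,k):
        if st[j,4]>30: print(ce[j],st[j],W[l==j].mean(0),W[l==j][:,2].max())
# obstacles
for n,(u0,u1,v0,v1) in dict(mug=(478,556,80,160),bottle=(485,510,60,92),clamp=(335,405,5,150)).items():
    q=W[v0:v1,u0:u1].reshape(-1,3); q=q[q[:,2]>.02]; print(n,q.min(0),q.max(0))
E
```

```text
tray (array([566.9,  12.6]), array([ 83.4, 149.3]), 79.38)
bench z -0.0005603994199830538
nest foot img (array([ 503.1, -215. ]), array([131.7, 114.2]), 81.16)
nest top depth (array([ 493.9, -230. ]), array([78. , 78.3]), 81.41) 0.021115846554797188
lips (array([ 517.8, -409.6]), array([ 64.5, 169.9]), 73.54) 2430 0.024613249339795494
rail silhouette z25 (array([ 503.4, -403.6]), array([ 67.2, 200. ]), 73.45)
[485.80833333 226.95      ] [474 216  24  23 360] [ 0.56595588 -0.42241676  0.04615049] 0.057503113175613026
[476.83333333 255.53030303] [466 245  24  22 330] [ 0.52333431 -0.40974342  0.04292704] 0.06370743061615285
[467.18730159 286.87301587] [457 277  22  21 315] [ 0.47668354 -0.39544757  0.04263338] 0.06510010654019674
mug [ 0.43814628 -0.51858337  0.02003009] [ 0.80153825 -0.21607898  0.88741556]
bottle [ 0.43814628 -0.45906004  0.020746  ] [ 0.81607278 -0.21607898  0.88741556]
clamp [ 0.43814628 -0.30314854  0.02000053] [ 0.9298966  -0.21607898  0.88741556]
```

```bash
cat >> h.py <<'E'
def ori(deg):
    """tool down, tool x = -u (camera on the robot side), u at yaw deg"""
    a=np.radians(deg); u=np.array([np.cos(a),np.sin(a),0]); z=np.array([0,0,-1.]); x=-u
    return np.c_[x,np.cross(z,x),z]
E
python3 - <<'E'
from rig import robot
from h import *
i=robot.camera_info("wrist")
def shot(n,p,a):
    robot.goto(p,ori(a)); robot.dwell(.3)
    T=robot.read_position();R=robot.read_tcp_rot(); im,d=robot.grab_frame("wrist")
    cv2.imwrite(f"pics/{n}.png",im[:,:,::-1]); np.savez(n+".npz",p=im,d=d,T=T,R=R)
shot("wnest",[.494,-.230,.17],-8.6); shot("wrail",[.503,-.405,.16],-16.5)
print(robot.read_t(),robot.read_qpos())
E
```

```text
3.3583 [-2.14866323e+01  2.04626164e+01 -8.41940759e+00  2.58754969e-04
 -6.10791343e+01 -8.49384207e+01]
```

View pics/wrail.png

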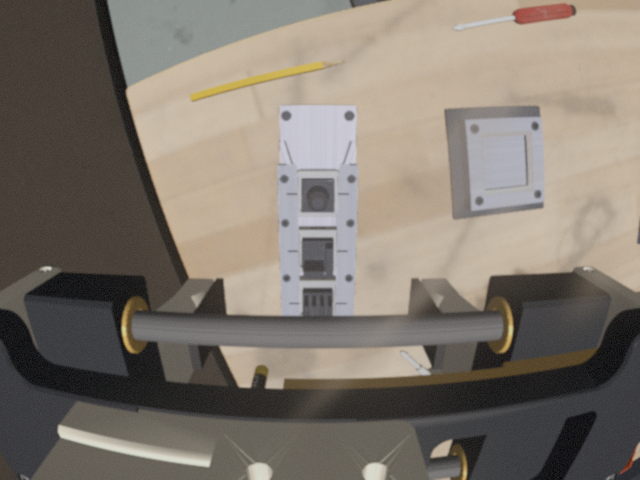

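View pics/wnest.png

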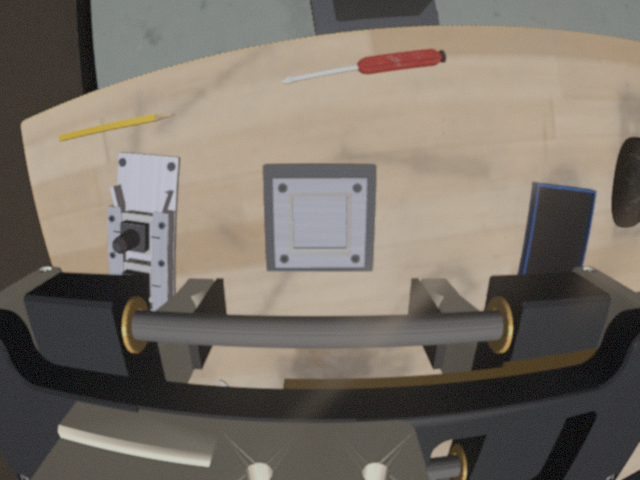

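The wrist picture of the rail shows it nearly vertical, with lip edges at columns 280 and 356. The blocks are dome (318,195), step (318,258) and fin (318,302). In the nest picture the nest is square in the frame, with its top centred at about (321,221).

Run:
```python
from rig import robot
from h import *
i=robot.camera_info("wrist")
D=np.load("wnest.npz"); p=D['p']; hsv=cv2.cvtColor(p,cv2.COLOR_RGB2HSV); T,R=D['T'],D['R']
m=np.zeros((480,640),np.uint8); m[150:280,250:395]=1
big=lambda m:max(cv2.findContours(m.astype(np.uint8),0,2)[0],key=cv2.contourArea).reshape(-1,2)
b=(hsv[...,2]>140)&(hsv[...,1]<50)&(m>0); print("nest top",rect(wcast(i,T,R,big(b),.022)))
b=(hsv[...,1]<60)&(m>0); print("foot",rect(wcast(i,T,R,big(b),.006)))
D=np.load("wrail.npz"); p=D['p']; hsv=cv2.cvtColor(p,cv2.COLOR_RGB2HSV); T,R=D['T'],D['R']
g=(hsv[...,1]<45).astype(int)
L=[];Rr=[]
for v in range(172,305):
    w=np.flatnonzero(np.diff(g[v,260:380])); L.append((260+w[0]+.5,v)); Rr.append((260+w[-1]+.5,v))
for n,q in(("L",L),("R",Rr)):
    P=wcast(i,T,R,q,.0255)[:,:2]; vx,vy,x0,y0=cv2.fitLine(np.float32(P),cv2.DIST_HUBER,0,.001,.001).ravel()
    print(n,"yaw",np.degrees(np.arctan(vy/vx)),"y at x=.5:",y0+(0.5-x0)*vy/vx)
m[:]=0;m[95:320,265:370]=1
print("apron+rail far edge: silhouette",rect(wcast(i,T,R,big((g>0)&(m>0)),.0255)))
for n,(v0,v1) in dict(dome=(172,220),step=(230,280)).items():
    mm=np.zeros((480,640),bool); mm[v0:v1,298:338]=1
    c=big((hsv[...,2]<95)&mm); print(n,cv2.boundingRect(c),rect(wcast(i,T,R,c,.034)))
# apron outer end edge at z=.008
col=np.array([(u,v) for u in range(290,345,5) for v in [95+np.argmax(g[95:130,u])]])
print(wcast(i,T,R,col,.008).mean(0))
```

```text
nest top (array([ 494.5, -228.6]), array([78.6, 78.4]), 81.44)
foot (array([ 492.3, -225.3]), array([136.4, 120.2]), 81.32)Traceback (most recent call last):
  File "<stdin>", line 13, in <module>
IndexError: index 0 is out of bounds for axis 0 with size 0
```

Run:
```python
from rig import robot
from h import *
i=robot.camera_info("wrist")
big=lambda m:max(cv2.findContours(m.astype(np.uint8),0,2)[0],key=cv2.contourArea).reshape(-1,2)
D=np.load("wrail.npz"); p=D['p'].astype(int); T,R=D['T'],D['R']
g=((p[...,0]-p[...,2])<18).astype(int); V=p.max(2)
L=[];Rr=[]
for v in range(172,305):
    w=np.flatnonzero(np.diff(g[v,260:380])); 
    if len(w)>1: L.append((260.5+w[0],v)); Rr.append((260.5+w[-1],v))
for n,q in(("L",L),("R",Rr)):
    P=wcast(i,T,R,q,.0255)[:,:2]; vx,vy,x0,y0=cv2.fitLine(np.float32(P),cv2.DIST_HUBER,0,.001,.001).ravel()
    print(n,len(q),"yaw",np.degrees(np.arctan(vy/vx)),"y at x=.5:",y0+(0.5-x0)*vy/vx)
for n,(v0,v1) in dict(dome=(172,220),step=(230,280)).items():
    mm=np.zeros((480,640),bool); mm[v0:v1,298:338]=1
    c=big((V<95)&mm); print(n,cv2.boundingRect(c),rect(wcast(i,T,R,c,.034)))
col=np.array([(u,95+np.argmax(g[95:130,u])) for u in range(290,345,5)])
print(col[:,1],wcast(i,T,R,col,.008).mean(0))
```

```text
L 133 yaw -16.465605 y at x=.5: -0.43649212
R 133 yaw -16.1992 y at x=.5: -0.36971793
dome (306, 185, 24, 26) (array([ 478.9, -396.8]), array([17.9, 19.7]), 73.61)
step (303, 251, 25, 23) (array([ 531.3, -412.9]), array([15.1, 23.1]), 7.93)
[105 105 105 105 105 105 105 105 105 105 105] [ 0.40761279 -0.37793876  0.008     ]
```

```bash
cat >> h.py <<'E'
from rig import robot
YR,YN,YT=-16.4,-8.6,-10.6
def frame(o,yaw):
    a=np.radians(yaw); u=np.array([np.cos(a),np.sin(a)]); v=np.array([-u[1],u[0]])
    return lambda x,y,z:np.r_[np.array(o)+x*u+y*v,z]
rail=frame((.5035,-.4047),YR); nest=frame((.4942,-.2293),YN); tray=frame((.5669,.0126),YT)
G=.0195     # TCP height above the electrode's underside when gripped
def st(n):
    print(n,round(robot.read_t(),1),"F",np.round(robot.read_force(),1),"w",round(88*robot.read_grip_width(),1),"p",np.round(robot.read_position(),4))
def take(fr,yaw,x,floor,y=0,hi=.12,op=.6):
    robot.move_gripper(op)
    robot.goto(fr(x,y,hi),ori(yaw)); robot.servo_line(fr(x,y,floor+G),speed=.12)
    robot.move_gripper(0.); st("grip")
def release(fr,x,floor,y=0,hi=.13,op=.5):
    robot.move_gripper(op); robot.servo_line(fr(x,y,hi),speed=.25); st("released")
E
python3 - <<'E'
from h import *
take(rail,YR,-.028,.008)
robot.servo_line(rail(-.028,0,.009+G),speed=.03); st("lift")
robot.servo_line(rail(-.05,0,.009+G),speed=.06); st("slid")
im,d=robot.grab_frame("wrist"); cv2.imwrite("pics/w1.png",im[:,:,::-1])
E
```

```text
grip 5.9 F [-0.7  0.9  3. ] w 25.5 p [ 0.4768 -0.3968  0.0277]
lift 6.2 F [-0.2  0.4 -0.8] w 25.7 p [ 0.4764 -0.3967  0.0283]
slid 6.7 F [ 0.3 -0.5 -1.2] w 25.4 p [ 0.4554 -0.3907  0.0288]
```

View pics/w1.png

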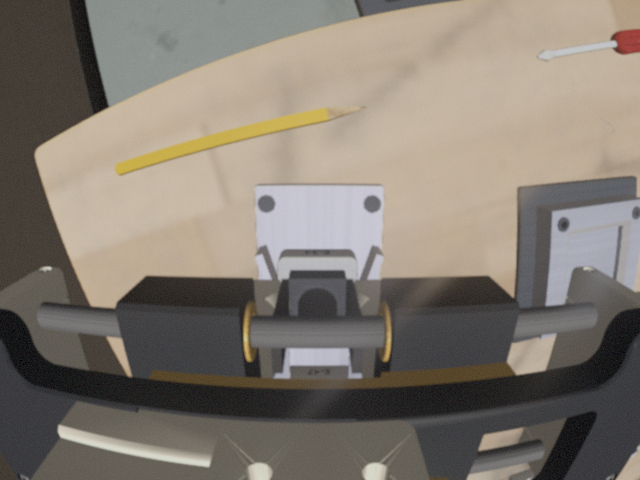

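The dome electrode is held square and is already sliding out toward the apron (block at about (317,290)). I'll carry it on to the tray and then fetch the step electrode.

```bash
cat >> h.py <<'E'
def out(x0):
    robot.servo_line(rail(x0,0,.0092+G),speed=.03)
    robot.servo_line(rail(-.077,0,.0092+G),speed=.08); st("mouth")
    robot.servo_line(rail(-.077,0,.10),speed=.2); st("up")
def put(fr,yaw,x,floor,hi=.10):
    robot.goto(fr(x,0,hi),ori(yaw)); robot.servo_line(fr(x,0,floor+G+.01),speed=.15); robot.servo_line(fr(x,0,floor+G+.0006),speed=.03); st("down")
    release(fr,x,floor)
E
python3 - <<'E'
from h import *
out(-.05); put(tray,YT,.035,.005)
take(rail,YR,.02,.008)
out(.02); put(tray,YT,-.035,.005)
im,d=robot.grab_frame("top"); cv2.imwrite("pics/top1.png",im[:,:,::-1]);np.savez("top1.npz",p=im,d=d)
E
```

```text
mouth 7.5 F [ 0.3  0.2 -1.2] w 25.7 p [ 0.4297 -0.3831  0.029 ]
up 8.0 F [-1.9 -0.  -1.5] w 25.8 p [ 0.4302 -0.383   0.1006]
down 10.6 F [ 0.2  0.1 -1.9] w 25.3 p [0.6013 0.0062 0.0252]
released 11.8 F [-0.1 -0.5 -0.6] w 43.9 p [0.6014 0.0063 0.1309]
grip 15.3 F [0.3 0.6 1.3] w 25.3 p [ 0.5228 -0.4104  0.0277]
mouth 16.9 F [-0.7 -0.3 -1.6] w 25.5 p [ 0.4301 -0.3831  0.0287]
up 17.4 F [-0.7 -0.2 -2.1] w 25.2 p [ 0.43   -0.3829  0.1004]
down 20.0 F [-0.5 -0.1 -1. ] w 25.2 p [0.5325 0.0191 0.0252]
released 21.1 F [-0.8 -1.2 -1. ] w 43.9 p [0.5326 0.0192 0.1307]
```

View pics/top1.png

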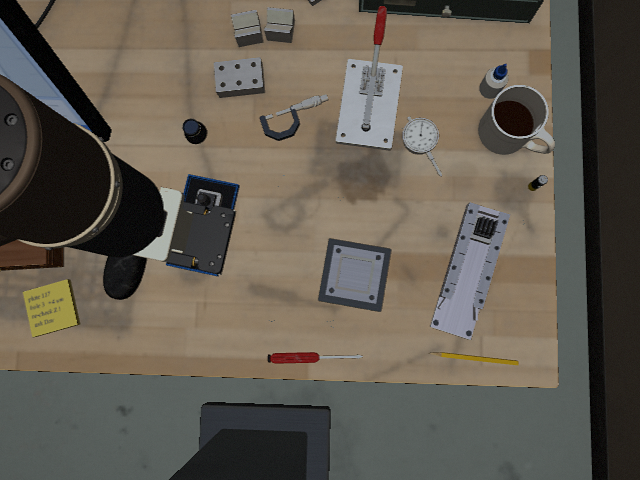

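The dome electrode stands at the tray's far end (208,195), the step electrode is under the arm, and the rail holds only the fin electrode (485,226). Next I take the fin electrode to the nest.

Run:
```python
from h import *
take(rail,YR,.068,.008)
out(.068); put(nest,YN,0,.014)
robot.goto(tray(-.035,0,.13),ori(YT)); robot.dwell(.2)
for n in("side","top"):
    im,d=robot.grab_frame(n); cv2.imwrite(f"pics/{n}2.png",im[:,:,::-1]);np.savez(n+"2.npz",p=im,d=d)
W=cloud(robot.camera_info("top"),d); q=W[225:325,305:405].reshape(-1,3); q=q[q[:,2]>.035]; print(q.max(0)[2],len(q),rect(q))
print(cv2.imwrite("pics/c.png",cv2.resize(np.hstack([cv2.imread("pics/top2.png")[200:340,290:430],cv2.imread("pics/side2.png")[180:320,280:420]]),None,fx=2.8,fy=2.8)))
```

```text
grip 24.7 F [0.3 0.9 1.2] w 25.2 p [ 0.5688 -0.4239  0.0277]
mouth 26.9 F [ 0.2 -0.4 -2.2] w 25.8 p [ 0.43   -0.3831  0.0287]
up 27.4 F [-0.5  1.  -1.9] w 25.4 p [ 0.4299 -0.3829  0.1005]
down 29.1 F [ 0.6 -0.  -0.6] w 25.3 p [ 0.4942 -0.2293  0.0342]
released 30.2 F [-0.2  1.1 -0.1] w 44.2 p [ 0.4944 -0.2292  0.1308]
0.8874155643465199 346 (array([ 471.5, -227.8]), array([25.8, 69.3]), 81.75)
True
```

View pics/c.png

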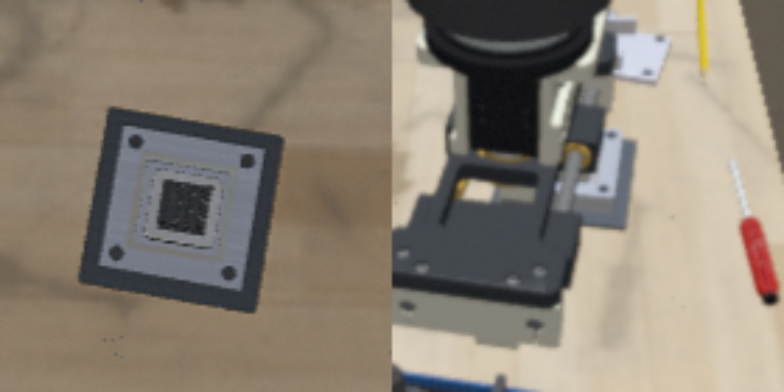

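The fin electrode's holder sits square and centred in the nest pocket (crop 187,207). I'll check its height by depth, then return the step electrode and after it the dome electrode.

```bash
cat >> h.py <<'E'
def back(xt,xs):
    take(tray,YT,xt,.005,hi=.13); robot.servo_line(tray(xt,0,.10),speed=.2)
    robot.goto(rail(-.078,0,.10),ori(YR)); robot.servo_line(rail(-.078,0,.0092+G),speed=.12); st("mouth")
    robot.servo_line(rail(-.03,0,.0092+G),speed=.04); st("in")
    robot.servo_line(rail(xs,0,.0092+G),speed=.06); robot.servo_line(rail(xs,0,.0082+G),speed=.03); st("station")
    release(rail,xs,.008)
E
python3 - <<'E'
from h import *
d=np.load("top2.npz")['d']; W=cloud(robot.camera_info("top"),d); q=W[225:325,305:405].reshape(-1,3); q=q[(q[:,2]>.035)&(q[:,2]<.1)]; print(np.sort(q[:,2])[-20::5],rect(q))
back(-.035,.02); back(.035,-.028)
robot.goto([.45,-.15,.22],ori(-16)); robot.dwell(.3)
im,d=robot.grab_frame("top"); cv2.imwrite("pics/top3.png",im[:,:,::-1]); im,_=robot.grab_frame("side"); cv2.imwrite("pics/side3.png",im[:,:,::-1])
W=cloud(robot.camera_info("top"),d); D0=np.load("top0.npz")['d']; W0=cloud(robot.camera_info("top"),D0)
for n,(v0,v1) in dict(dome=(272,302),step=(243,270)).items():
    for w in(W0,W):
        q=w[v0:v1,450:495].reshape(-1,3); q=q[(q[:,2]>.03)&(q[:,2]<.08)]; print(n,q.mean(0),q[:,2].max(),len(q))
q=W[225:325,305:405].reshape(-1,3); q=q[(q[:,2]>.035)&(q[:,2]<.1)]; print("fin",rect(q),q[:,2].max() if len(q) else 0); st("end")
E
```

```text
[0.06255572 0.06284218 0.06303189 0.06348914] (array([ 492.8, -230.9]), array([25.8, 26.2]), 81.58)
grip 33.8 F [-0.8  0.7  3.3] w 25.6 p [0.5326 0.0191 0.0248]
mouth 36.6 F [ 0.2 -0.3 -0.6] w 25.3 p [ 0.4291 -0.3824  0.0286]
in 38.0 F [ 0.1 -0.  -1. ] w 25.6 p [ 0.4745 -0.3962  0.0287]
station 39.2 F [-0.1 -0.1 -1.8] w 25.3 p [ 0.5224 -0.4103  0.0277]
released 40.4 F [-0.6 -0.1 -0.6] w 43.6 p [ 0.5229 -0.4103  0.1311]
grip 44.0 F [-0.6  0.2  3.7] w 25.3 p [0.6014 0.0062 0.0248]
mouth 46.8 F [ 0.4 -0.4 -1.9] w 25.6 p [ 0.4291 -0.3824  0.0286]
in 48.1 F [-0.1 -0.3 -1. ] w 25.4 p [ 0.4745 -0.3962  0.0287]
station 48.6 F [ 0.6 -0.3 -2. ] w 25.8 p [ 0.4765 -0.3967  0.0276]
released 49.8 F [-0.5  0.4 -0.3] w 43.8 p [ 0.4768 -0.3968  0.131 ]
dome [ 0.47664108 -0.39541844  0.04275831] 0.06510010654019674 312
dome [ 0.47597673 -0.39619885  0.04261391] 0.06509213281010556 317
step [ 0.52335899 -0.40978219  0.04300877] 0.06370743061615285 328
step [ 0.522844   -0.41034548  0.04275251] 0.061593876077326894 331
fin (array([ 492.8, -230.9]), array([25.8, 26. ]), 82.31) 0.06519219139223946
end 51.2 F [-0.6  0.2 -1. ] w 43.9 p [ 0.4499 -0.1504  0.2197]
```

View pics/top3.png

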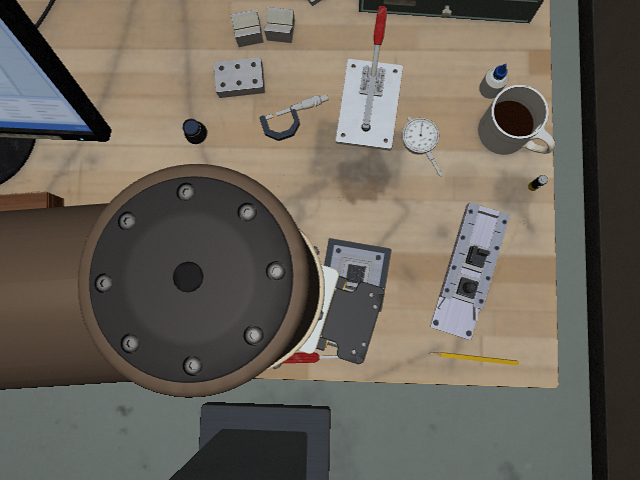

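View pics/side3.png

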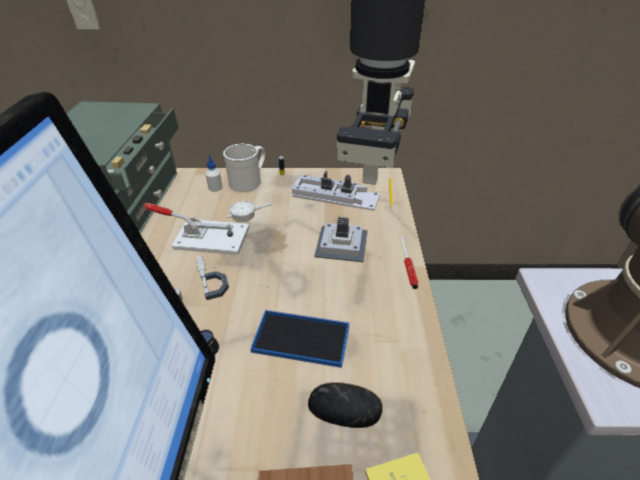

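The top view shows step (477,256) and dome (467,287) back at their stations with the rear one empty. The side view shows the fin electrode upright in the nest at (342,232), and the arm is clear of everything.

```bash
python3 -c "
from rig import robot
print(robot.job_done())"
```

```text
the job is handed in; nothing more can be done
None
```

The job is handed in, with no verdict returned: in the last pictures the finned electrode is seated in the nest, the domed and stepped ones are within about 1 mm of where they started, the rear station is empty and the arm is clear, after about 51 s.

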